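# Refit the sprung idler roller in the desk note-roll dispenser

### The arm

A 6-joint arm with a two-finger parallel gripper is mounted at the origin on the work surface. World frame = base frame: x ahead of the robot, y to its left, z up, the work surface at z = 0. Lengths are in m, angles in rad, forces in N, time in s.
With the tool pointing down it reaches from about 0.35 to 0.725 m from the base axis. Payload 4.3 kg.
Tool frame: the origin (TCP) lies on the centre line of the jaws, within the pads' length; the fingertips stand bot.tip_reach ahead of it and the grasp point (between the pads) lies 3 mm ahead of it (bot.tip_reach is the distance from the TCP to the fingertips, in m); z points along the fingers, y is the direction in which the jaws open and shut (so a half turn about z gives the same grasp; the last joint's range is limited). The gripper opens to 85 mm and grips with 20 to 120 N. Pads are 22 mm wide; open, the fingers measure 114 mm over their backs; the gripper's body (76 mm by 85 mm) begins 54 mm behind the grasp point. The pads swing forward as they close: fully open they stand 13 mm farther back than shut.
Start: joints at [-1.224, 0.377, 0.081, 1.274, 0, 1.46], TCP at [0.254, -0.516, 0.253] pointing down, gripper open.
Joint ranges: [-2.72, 2.72], [-0.84, 1.66], [-1.02, 1.22], [-1.77, 2.12], [-1.37, 1.28], [-3.14, 3.14]. Speed limits (rad/s): [2.57, 2.57, 3.14, 3.14, 3.14, 3.14].

### API

Orientations are given as a unit quaternion [x, y, z, w].
In Python, from station import bot, optics, models gives the robot as it stands.
- The arm moves only by the tool apply_moves, never from a script. Its argument "steps" is text: rows parted by semicolons, each of 6 numbers parted by spaces: the shift along the tool's x, y, z in m, then the turn, a rotation vector about the tool's x, y, z in rad. A call has 1 to 8 rows; each row is the pose to reach, as a shift and turn from the pose commanded when the call began, along the tool's axes at that moment; what a row does not reach only later rows make up. A row lasts 1/12 s, in which the tool goes at most 41.7 mm and 7.16 degrees, less where a joint would pass 70% of its speed; a pose out of reach is approached as far as the arm can. A call with a gripper value outside its range is refused whole. "jaw" is the gripper's target within -1 to 1 (fully open at 1, half-way at 0, shut at -1), set as the call begins (left out, the last holds). The fingers move at their own pace and stop on an object; "newtons" is the grip in N (left out, the last holds). Time passes only in rows, so rows that repeat a pose let the fingers close. It gives the time, the measured TCP pose, the force and the opening at its end, in the units of the state.
- bot.observe(): the state, without advancing time (a new reading comes with each control period).
- optics.capture(name): name is "side" or "top"; returns a dict with "frame" (480x640x3 uint8, red, green, blue), "fx", "fy", "cx", "cy" (pixels), "D" ([k1, k2, p1, p2, k3] as OpenCV has them; the pictures are not rectified), "cam_to_world" (4x4, takes a point from camera to world coordinates). Camera axes: x right, y down, z forward; pixel columns grow to the right and rows downward; lengths in m; the calibration is good to about 2 mm. A picture is of the moment at which its call begins. There is no depth.
- bot.close_job(): hands the job in, once; it reports no verdict.
Trained networks look in a picture, given as the dict that the camera call returned (one of the last four; its "shot" number tells which), for a name from the list of things; names that differ only in an ending like _2 or _b are one class to them, and where a whole thing is asked for, a point or a joint stands for the part that bears it (a point fixed in the world has none). Each returns a list of dicts, best first, with "confidence" (0 to 1); they miss things now and then, are a little off and sometimes report something else, mostly with a low value. They report only what shows in the picture. A call takes as long as a camera call. They do not tell look-alikes from the thing itself.
- models.find_in(picture, target): "box" ([left, top, width, height] in pixels, round what is visible of it).
- models.regions_of(picture, target): "mask" (480x640 bool, what is visible of it) and "box" ([left, top, width, height] in pixels, round what is visible of it).
- models.landmark_of(picture, target): "uv" ([column, row] in pixels: a listed point, or the origin of a listed thing).
The state is a dict: "t": time; "joints": joint angles; "joint_vel": joint speeds; "joint_efforts": joint torques, N m; "tcp_pos": TCP position; "tcp_rot": TCP orientation; "force": force on the tool from outside, world axes, zero at the start; "wrist_torque": the same for the moment, N m; "gripper_width": finger opening in m.
Only numpy, scipy, OpenCV 4.12 (cv2) and the standard library are available. Lean on these libraries where they do the work, as an engineer would, in place of code of your own. Each camera call takes 0.05 s, during which the arm holds its last target.

### The job

Take the loose sprung roller from its grey cradle and refit it in the note-roll dispenser: brass plunger end towards the tall post, squeeze the plunger in against that post, bring the roller down between the two posts and let it spring out so that both ends sit in the posts' recesses. Work gently: use little more force than the spring needs (well under 20 N on the dispenser, and do not ram the plunger to its stop), then let go and leave everything else on the desk where it is.

Things in the scene. Friction and masses are not known exactly. Their poses are not given: they have to be found in the camera images.
- roller_mid (a point): Middle of the roller, on its axis, in the white 24 mm square, 44 mm long grip of its barrel (black rubber, 22 mm diameter, 150 mm long). y runs along the roller to the plunger end. 0.19 to 0.3 kg. At the start it lies level in the cradle, axis 40 mm up, within 0.8 rad of the stand's yaw. Free length over both noses 202 mm; the stand's recess bottoms are 199 mm apart, its faces 183 mm.
- roller_band (a point): Middle of the orange band on the barrel, on the axis, 72 mm from the roller's middle. Beyond it the sprung brass plunger, 10 mm diameter, round slippery nose, sticks out 34 mm (free nose 109 mm from the middle) and slides in up to 25 mm: 1.2 N to start, then 0.3 N per mm, 8.7 N at the stop, greased (0.6 N more per 10 mm/s). It must be in by over 19 mm (6.9 N) to pass between the faces.
- roller_pin (a point): Centre of the round nose's tip of the fixed steel pin at the roller's other end, on the axis, 93 mm from the roller's middle. The pin is 10 mm in diameter, slippery, and sticks out 18 mm.
- plunger (a joint): How far the plunger is pushed into the roller, m: 0 free, 0.025 at its stop, 0.003 when the roller is properly seated in both recesses.
- stand: White note-roll dispenser, fixed. Origin on the desk under the nominal middle of the seated roller; z up, y from short to tall post along the roller's seat. At +x 108 mm lies a paper roll, top 69 mm up. Both posts are on one yoke, clamped off nominal by up to 12 mm along y and up to 10 mm up or down; this is NOT in the measured poses: find it by feel. Crossbar between posts below 45 mm.
- tall_post (a point): Nominal centre of the recess mouth in the tall post's inner face: 98 mm along y from the stand's origin, 95 mm up; nominal post top 165 mm up. The face is the bottom of an upright channel, 16 mm wide, 6 mm deep, open on top; the recess in it is 16 mm wide, 15 high, 8 deep. True place is off by the yoke's unmeasured setting. When the nose drops in, the plunger springs out 8 mm (2.4 N less).
- short_post (a point): Nominal centre of the recess mouth in the short post's inner face: -85 mm along y from the stand's origin, 95 mm up; nominal post top 113 mm up. Same channel and recess as in the tall post; the true place is off by the same unmeasured setting as the tall post's (they move together).
- cradle: Grey plastic cradle, fixed; origin under its middle, z up, y along the roller. Two forks at y = +52 and -52 mm (12 mm thick, 43 mm high, 36 mm wide) hold the roller; the base between them is 8 mm high.
- mug: Bystander, loose: white mug, 80 mm wide, 95 mm high; origin under its middle (leave alone)
- note_pad: Bystander, loose: yellow block of sticky notes, 76 mm square, 22 mm high; origin under its middle (leave alone)
- screwdriver: Bystander, loose: green screwdriver lying flat; origin under its middle (leave alone)
- roll_core: Bystander, loose: cardboard tube standing, 38 mm wide, 60 mm high; origin under its middle (leave alone)
- stapler: Bystander, loose: red stapler, 130 mm long, 43 mm high; origin under its middle (leave alone)
- eraser: Bystander, loose: white eraser, 55 x 22 x 13 mm; origin under its middle (leave alone)
- glue_jar: Bystander, loose: jar with orange cap, 56 mm wide, 85 mm high; origin under its middle (leave alone)
Things that resemble listed ones, but are neither listed nor needed, are in the scene too. There is more than one size of the part that bears roller_mid; the job needs the middle-sized.

How it is judged:
By the outcome, as a careful person would: the job done as asked, in the order asked, and still so for the second after the job is handed in, with the robot touching nothing.
It also fails if it takes over 72 s, if anything falls off the work surface, if the arm or the gripper's body presses on something with over 40 N, if the wrist force passes 120 N, or if a joint passes its speed limit or range.

## Working session

There is one attempt and no reset: what is moved stays moved. The work goes in short steps, Python scripts to look and compute and a tool call to move; the robot and the scene stay as the last step left them, time stands still between calls to the robot, and variables do not carry over. Pictures are saved under pics/ and viewed, and the job is handed in when it is done.

Besides the shell and the picture viewer there is one more tool, called after "Emit:" as name(argument=value, ...) on one line, values as JSON. apply_moves: Moves the arm, as the interface text tells. Its arguments: {"type":"object","properties":{"steps":{"type":"string"},"jaw":{"type":"number"},"newtons":{"type":"number"}},"required":["steps"]}

```bash
mkdir -p pics; ls
python3 - <<'E'
from station import bot, optics, models
import cv2,numpy as np
print(bot.observe(), bot.tip_reach)
for n in("side","top"):
    p=optics.capture(n)
    cv2.imwrite(f"pics/{n}0.png",p["frame"][:,:,::-1])
    print(n,p["fx"],p["fy"],p["cx"],p["cy"],p["D"],np.array(p["cam_to_world"]).round(4).tolist(),p.get("shot"))
    for t in["roller_mid","roller_band","roller_pin","tall_post","short_post","stand","cradle"]:
        print(t,[(np.round(d["uv"],1).tolist(),round(d["confidence"],2)) for d in models.landmark_of(p,t)][:5])
E
```

```text
pics
{'t': 0.0, 'joints': array([-1.22428742e+00,  3.78115064e-01,  7.95983951e-02,  1.27440338e+00,
       -5.62092291e-06,  1.46049876e+00]), 'joint_vel': array([ 0.0002591 , -0.00061527, -0.00222232,  0.00235123,  0.00016989,
        0.00015346]), 'joint_efforts': array([ 8.58080530e-04, -4.63606882e+01,  2.69875038e+01,  2.08065292e-02,
       -1.84049009e-04,  4.59039910e-06]), 'tcp_pos': array([ 0.2534145 , -0.51544701,  0.2523205 ]), 'tcp_rot': array([ 9.74028630e-01,  2.26422394e-01, -1.27911354e-04, -1.05413274e-03]), 'force': array([-0.88638742,  0.20989896, -0.65270818]), 'wrist_torque': array([0.07459971, 0.05742541, 0.00405597]), 'gripper_width': 0.08542954955881646} 0.022
side 582.8501765013702 582.8501765013702 321.55716760506124 248.20662811860902 [-0.11962906  0.          0.          0.          0.        ] [[0.9599, -0.1748, 0.2192, 0.143], [-0.2803, -0.6009, 0.7486, -1.1486], [0.0008, -0.78, -0.6258, 1.0415], [0.0, 0.0, 0.0, 1.0]] 1
roller_mid [([385.0, 303.5], 0.92), ([238.2, 385.5], 0.69), ([337.0, 340.3], 0.58)]
roller_band [([210.3, 363.5], 0.81), ([373.3, 283.
[... 231 characters left out ...]
87.5, 312.2], 0.69)]
top 551.5062468077443 551.5062468077443 320.28917362551334 229.78412714118912 [-0.05751886  0.          0.          0.          0.        ] [[0.017, -0.9893, 0.145, 0.2574], [-0.9998, -0.0155, 0.0119, -0.0277], [-0.0095, -0.1452, -0.9894, 1.5387], [0.0, 0.0, 0.0, 1.0]] 2
roller_mid [([197.4, 146.9], 0.73), ([390.7, 192.5], 0.66), ([410.2, 247.0], 0.62), ([433.4, 335.8], 0.61)]
roller_band [([367.3, 193.9], 0.9), ([406.9, 225.9], 0.62), ([390.3, 192.9], 0.23)]
roller_pin [([412.7, 274.0], 0.67), ([423.9, 193.2], 0.57)]
tall_post [([220.4, 202.1], 0.72)]
short_post [([286.8, 199.0], 0.77)]
stand [([258.8, 208.4], 0.6)]
cradle [([385.7, 194.7], 0.71), ([482.0, 178.6], 0.6)]
```

View pics/side0.png

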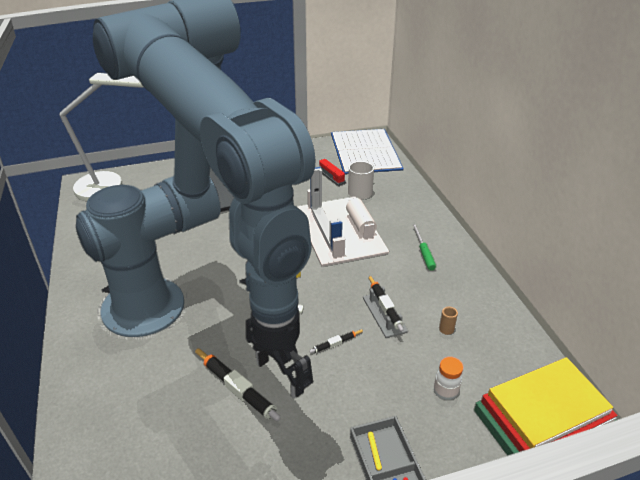

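View pics/top0.png

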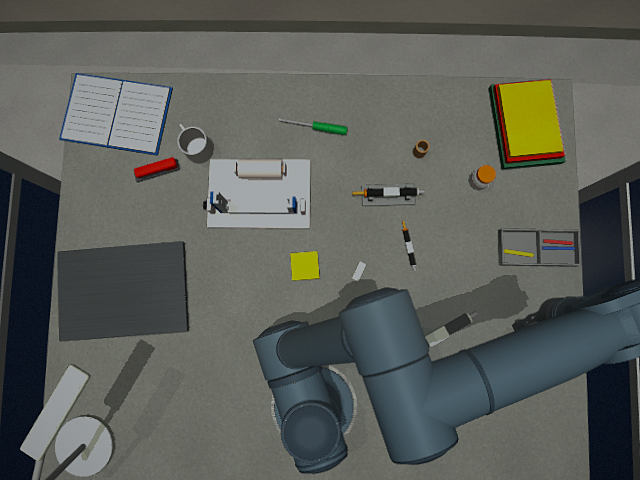

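The candidates for roller_mid in the side view are (238,385), large and lying on the desk, (337,340), small and on the desk, and (385,304), middle-sized in the grey cradle. The cradle one fits the description. In the top view it is at (391,192), with its plunger pointing left towards the tall post's side. I'll confirm this with an enlarged crop and triangulate.

```bash
cat > h.py <<'E'
import numpy as np,cv2
from station import bot,optics,models
def K(p): return np.array([[p["fx"],0,p["cx"]],[0,p["fy"],p["cy"]],[0,0,1]])
def ray(p,uv):
    n=cv2.undistortPoints(np.array([[uv]],float),K(p),np.array(p["D"]))[0,0]
    T=np.array(p["cam_to_world"]); d=T[:3,:3]@[n[0],n[1],1]
    return T[:3,3],d/np.linalg.norm(d)
def atz(p,uv,z):
    o,d=ray(p,uv); return o+d*(z-o[2])/d[2]
def tri(p1,u1,p2,u2):
    A=np.zeros((3,3));b=np.zeros(3);R=[ray(p1,u1),ray(p2,u2)]
    for o,d in R:
        M=np.eye(3)-np.outer(d,d);A+=M;b+=M@o
    x=np.linalg.solve(A,b)
    return x,max(np.linalg.norm(np.cross(x-o,d)) for o,d in R)
def proj(p,X):
    T=np.linalg.inv(np.array(p["cam_to_world"]))
    return cv2.projectPoints(np.atleast_2d(np.array(X,float)),cv2.Rodrigues(T[:3,:3])[0],T[:3,3],K(p),np.array(p["D"]))[0][:,0]
def crop(p,box,name,k=5):
    x,y,w,h=box
    c=cv2.resize(p["frame"][y:y+h,x:x+w,::-1],None,fx=k,fy=k,interpolation=cv2.INTER_CUBIC)
    cv2.imwrite("pics/"+name,c)
E
python3 - <<'E'
from h import *
s=optics.capture("side");t=optics.capture("top")
for n,a,b,z in[("mid",(385,303.5),(390.7,192.5),.04),("band",(373.3,283.8),(367.3,193.9),.04),("pin",(402.5,326.5),(423.9,193.2),.04),("tall",(317.1,189.6),(220.4,202.1),.095),("short",(330.3,226.6),(286.8,199),.095),("stand",(326.3,233.3),(258.8,208.4),0),("cradle",(387.5,312.2),(385.7,194.7),0)]:
    x,e=tri(s,a,t,b); print(n,x.round(4),round(e,4),"atz side",atz(s,a,z).round(4),"top",atz(t,b,z).round(4))
a=cv2.resize(s["frame"][265:345,350:430,::-1],None,fx=5,fy=5,interpolation=2)
b=cv2.resize(t["frame"][160:220,345:425+10,::-1],None,fx=4.4,fy=4.4,interpolation=2)
c=np.zeros((400,800,3),np.uint8);c[:,:400]=a;c[:b.shape[0],400:400+b.shape[1]]=b[:,:400];cv2.imwrite("pics/rol.png",c)
a=cv2.resize(s["frame"][155:275,290:400,::-1],None,fx=3.6,fy=3.6,interpolation=2)
b=cv2.resize(t["frame"][150:240,200:315,::-1],None,fx=3.5,fy=3.5,interpolation=2)
c=np.zeros((440,800,3),np.uint8);c[:a.shape[0],:396]=a[:440];c[:b.shape[0],397:397+b.shape[1]]=b[:,:403];cv2.imwrite("pics/stand.png",c)
E
```

```text
mid [ 0.5837 -0.203   0.04  ] 0.001 atz side [ 0.5827 -0.203   0.04  ] top [ 0.5847 -0.2033  0.04  ]
band [ 0.5765 -0.1374  0.0501] 0.001 atz side [ 0.5799 -0.1271  0.04  ] top [ 0.5797 -0.1384  0.04  ]
pin [ 0.5863 -0.295   0.0485] 0.004 atz side [ 0.5944 -0.2876  0.04  ] top [ 0.5842 -0.2955  0.04  ]
tall [0.5406 0.2587 0.0921] 0.0003 atz side [0.5398 0.2543 0.095 ] top [0.5397 0.2581 0.095 ]
short [0.5409 0.0831 0.0833] 0.012 atz side [0.5236 0.0671 0.095 ] top [0.5507 0.0804 0.095 ]
stand [ 0.5427  0.1671 -0.0051] 0.0001 atz side [0.5409 0.1607 0.    ] top [0.5416 0.1665 0.    ]
cradle [ 0.5913 -0.1948 -0.0017] 0.0042 atz side [ 0.595  -0.1964  0.    ] top [ 0.5868 -0.1937  0.    ]
```

View pics/rol.png

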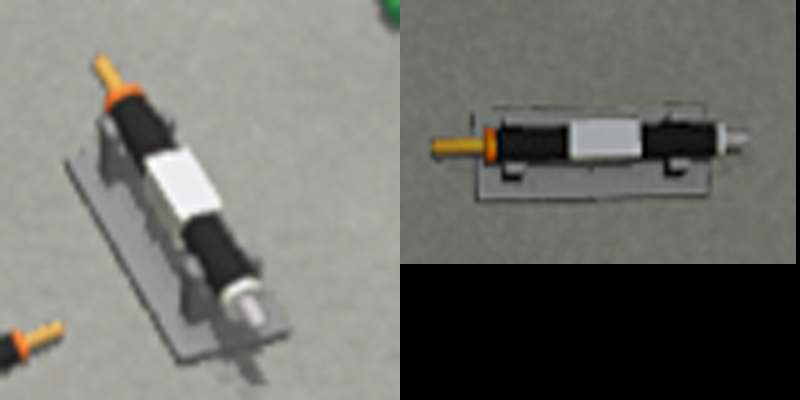

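View pics/stand.png

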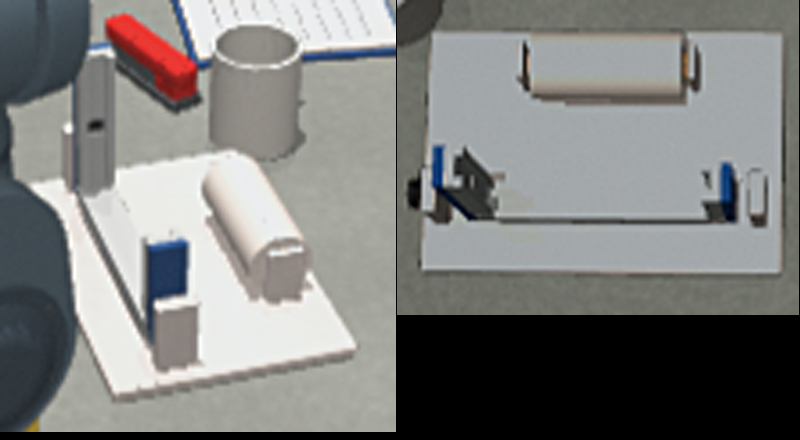

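The crop confirms it: the cradle roller is level, with its white square grip at side (385,304) and its brass plunger towards +y. Next I'll measure the axes of the stand and the roller more precisely.

Run:
```python
from h import *
s=optics.capture("side");t=optics.capture("top")
crop(t,(200,150,115,85),"t1.png",7) if False else crop(t,(200,150,114,85),"t1.png",7)
crop(s,(295,160,100,110),"s1.png",5)
for p,n in((t,"top"),(s,"side")):
  for r in models.regions_of(p,"stand")[:2]:
    m=r["mask"].astype(np.uint8); print(n,r["confidence"],r["box"],m.sum())
    c=max(cv2.findContours(m,0,1)[0],key=cv2.contourArea)
    if n=="top":
      W=np.array([atz(p,q[0].astype(float),.006)[:2] for q in c])
      print(cv2.minAreaRect((W*1000).astype(np.float32)))
      print((cv2.approxPolyDP(c,3,True)[:,0]).tolist())
  for tg in("roller_mid","roller_band"):
   for r in models.regions_of(p,tg)[:4]: print(n,tg,r["confidence"],r["box"])
g=t["frame"][175:210,345:432].astype(int)
# orange, brass, white grip centroids
hsv=cv2.cvtColor(t["frame"],cv2.COLOR_RGB2HSV)
sub=np.zeros((480,640),bool);sub[180:206,345:432]=1
wh=sub&(hsv[...,2]>150)&(hsv[...,1]<60)
br=sub&(hsv[...,1]>120)
for n,m in(("white",wh),("orange/brass",br)):
    y,x=np.nonzero(m);print(n,x.mean(),y.mean(),x.min(),x.max(),y.min(),y.max(),len(x))
```

```text
top 0.9 [201.7, 157.3, 109.7, 71.5] 7087
((586.2322387695312, 173.75198364257812), (201.4716339111328, 303.4679870605469), 0.1589222103357315)
[[210, 161], [208, 197], [203, 203], [208, 226], [309, 226], [310, 159]]
top 0.39 [132.7, 159.8, 48.4, 23.7] 666
((651.305908203125, 468.2873229980469), (45.569061279296875, 132.97386169433594), 17.59114646911621)
[[177, 160], [170, 157], [136, 167], [134, 177], [141, 181], [177, 170]]
top roller_mid 0.94 [354.3, 185.9, 68.8, 10.4]
top roller_mid 0.75 [402.9, 225.3, 13.7, 41.3]
top roller_mid 0.65 [427.2, 312.8, 48.2, 32.7]
top roller_mid 0.43 [291.9, 249.4, 27.6, 29.3]
top roller_band 0.95 [356.5, 185.5, 65.0, 13.0]
top roller_band 0.82 [425.2, 312.8, 51.4, 33.2]
top roller_band 0.58 [403.7, 225.6, 15.1, 43.6]
side 0.81 [300.8, 164.8, 87.0, 102.6] 4580
side 0.65 [318.6, 157.2, 27.1, 29.1] 435
side roller_mid 0.85 [193.2, 348.3, 88.6, 73.1]
side roller_mid 0.82 [366.3, 277.4, 34.6, 56.6]
side roller_mid 0.59 [312.2, 327.5, 53.1, 25.7]
side roller_mid 0.2 [347.8, 160.6, 22.8, 40.6]
side roller_band 0.88 [370.5, 278.7, 32.5, 53.6]
side roller_band 0.73 [311.1, 330.8, 51.3, 22.4]
side roller_band 0.57 [194.0, 352.1, 88.2, 66.0]
white 392.768 190.752 384 422 187 195 125
orange/brass 363.82716049382714 192.679012345679 352 409 188 196 81
```

View pics/t1.png

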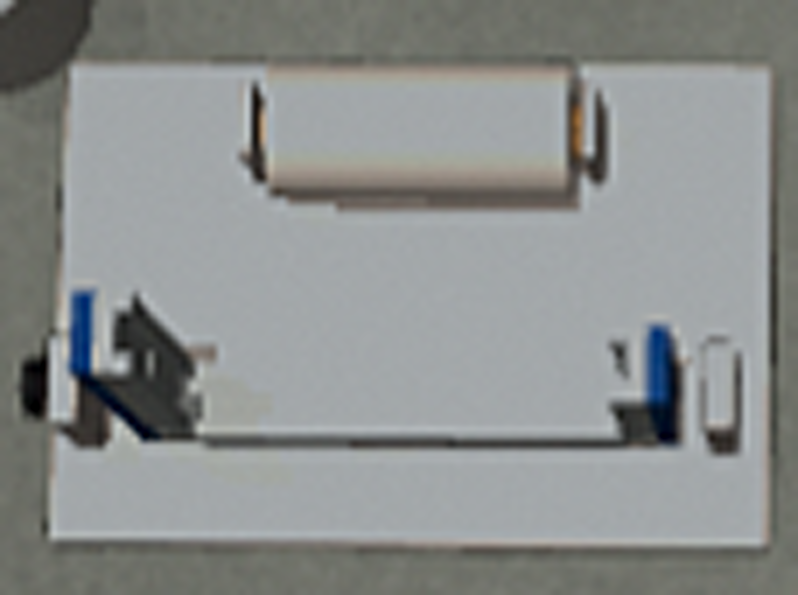

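View pics/s1.png

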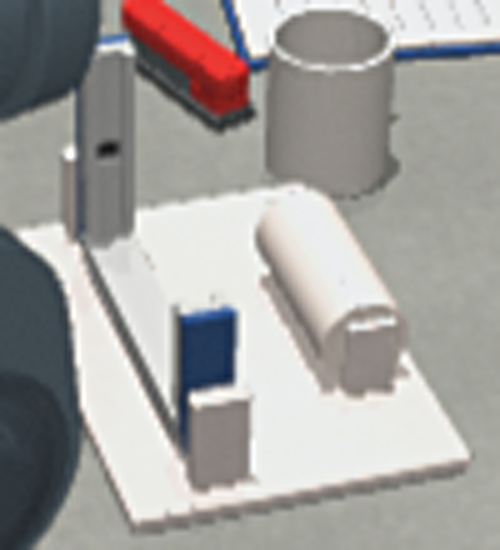

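Run:
```python
from h import *
s=optics.capture("side");t=optics.capture("top")
q=lambda u,v:(200+u/7-.43,150+v/7-.43)
r=lambda u,v:(295+u/5-.4,160+v/5-.4)
C=[atz(t,q(*c),.006)[:2] for c in((70,64),(771,66),(769,546),(50,541))]
print("top corners",np.round(C,4).tolist())
for a,b in((0,1),(3,2),(3,0),(2,1)):
    d=C[a]-C[b] if a<2 or True else 0; print(a,b,np.linalg.norm(d).round(4),np.degrees(np.arctan2(d[1],d[0])).round(2))
Cs=[atz(s,r(*c),.006)[:2] for c in((468,460),(135,525),(295,185))]
print("side corners BRfar..",np.round(Cs,4).tolist())
for n,z,pts in(("tall blue",.165,((72,290),(96,290),(80,375))),("short blue",.113,((648,326),(672,326),(648,402)))):
  for c in pts: print(n,atz(t,q(*c),z).round(4))
# side: tall recess, short top corners
print("recess tri guess",[atz(s,r(108,149),z).round(4) for z in(.085,.095,.105)])
print("tall top side L,R",atz(s,r(80,42),.165).round(4),atz(s,r(132,42),.165).round(4))
print("short blue top L,R outer",atz(s,r(180,312),.113).round(4),atz(s,r(235,312),.113).round(4))
for uv in((355,194.6),(391.6,191.4),(422,191)): print("roller",atz(t,uv,.04).round(4),atz(t,uv,.052).round(4))
```

```text
top corners [[0.6838, 0.3129], [0.6866, 0.0245], [0.4879, 0.0213], [0.4854, 0.3115]]
0 1 0.2884 90.56
3 2 0.2902 90.49
3 0 0.1984 -179.6
2 1 0.1988 -179.09
side corners BRfar.. [[0.682, 0.0228], [0.4856, 0.021], [0.6779, 0.3144]]
tall blue [0.5545 0.2727 0.165 ]
tall blue [0.5546 0.2639 0.165 ]
tall blue [0.523  0.2682 0.165 ]
short blue [0.5549 0.0652 0.113 ]
short blue [0.5551 0.0561 0.113 ]
short blue [0.5258 0.0645 0.113 ]
recess tri guess [array([0.5416, 0.271 , 0.085 ]), array([0.5375, 0.2561, 0.095 ]), array([0.5333, 0.2413, 0.105 ])]
tall top side L,R [0.5239 0.2666 0.165 ] [0.5529 0.2581 0.165 ]
short blue top L,R outer [0.5233 0.0636 0.113 ] [0.5518 0.0554 0.113 ]
roller [ 0.5772 -0.1043  0.04  ] [ 0.5746 -0.1037  0.052 ]
roller [ 0.5878 -0.2058  0.04  ] [ 0.5852 -0.2043  0.052 ]
roller [ 0.5903 -0.2903  0.04  ] [ 0.5877 -0.2882  0.052 ]
```

Run:
```python
from h import *
s=optics.capture("side");t=optics.capture("top")
r=lambda u,v:(350+u/5-.4,265+v/5-.4)
q=lambda u,v:(345+(u-400)/4.4-.4,160+v/4.4-.4)
A=[atz(s,r(*c),.04) for c in((97,60),(123,97),(243,295),(260,322))]
B=[atz(t,q(*c),.04) for c in((433,146),(490,145),(720,139),(748,138))]
for X in(A,B):
    print(np.round(X,4)[:,:2].tolist(), (X[0]-X[3]).round(4), np.degrees(np.arctan2(*(X[0]-X[3])[[1,0]])), "mid", (X[3]+(X[0]-X[3])*93/202).round(4))
mid=np.array([.5845,-.204,.04])
for a in(2,4):
    d=np.array([-np.sin(np.radians(a)),np.cos(np.radians(a)),0])
    print(a,proj(s,[mid+d*.109,mid,mid-d*.093]).round(1).tolist(),proj(t,[mid+d*.109,mid,mid-d*.093]).round(1).tolist())
print([r(*c) for c in((97,60),(260,322))],[q(*c) for c in((433,146),(748,138))])
```

```text
[[0.5788, -0.0979], [0.5819, -0.1285], [0.5882, -0.2759], [0.5893, -0.2946]] [-0.0105  0.1967  0.    ] 93.05583534723591 mid [ 0.5845 -0.204   0.04  ]
[[0.5822, -0.0962], [0.5834, -0.1321], [0.5896, -0.2773], [0.5905, -0.295]] [-0.0083  0.1988  0.    ] 92.39874868160878 mid [ 0.5867 -0.2035  0.04  ]
2 [[369.3, 275.8], [385.8, 303.6], [401.4, 329.9]] [[351.7, 193.3], [391.0, 192.6], [424.4, 191.9]]
4 [[368.0, 276.1], [385.8, 303.6], [402.6, 329.5]] [[351.8, 194.6], [391.0, 192.6], [424.3, 190.8]]
[(369.0, 276.6), (401.6, 329.0)] [(352.1, 192.78181818181818), (423.6909090909091, 190.96363636363637)]
```

```bash
cat >> h.py <<'E'
from scipy.spatial.transform import Rotation as R
def step(xyz,yaw=None):
    """tool-frame shift+turn to reach world TCP xyz, tool x at world angle yaw, tool straight down"""
    o=bot.observe();q=R.from_quat(o["tcp_rot"])
    d=q.inv().apply(np.array(xyz)-o["tcp_pos"])
    rv=np.zeros(3)
    if yaw is not None:
        x=np.array([np.cos(yaw),np.sin(yaw),0]);z=np.array([0,0,-1.]);y=np.cross(z,x)
        rv=(q.inv()*R.from_matrix(np.c_[x,y,z])).as_rotvec()
    print("pos",o["tcp_pos"].round(4),"step",d.round(4),rv.round(4),"t",round(o["t"],2),"F",o["force"].round(2),"M",o["wrist_torque"].round(3),"w",round(o["gripper_width"],4))
E
python3 -c "
from h import *
step([.5855,-.204,.15],1.618)"
```

```text
pos [ 0.2536 -0.5161  0.2533] step [ 0.4355 -0.1337  0.1033] [ 1.0000e-04  1.0000e-04 -1.1612e+00] t 1.5 F [-0.39 -0.41  0.06] M [-0.002 -0.02  -0.011] w 0.0855
```

Emit:
apply_moves(steps=".03 -.01 .005 0 0 -.08; .065 -.02 .012 0 0 -.18; .1 -.03 .02 0 0 -.29; .135 -.04 .03 0 0 -.4; .17 -.05 .038 0 0 -.5; .205 -.06 .045 0 0 -.6; .235 -.07 .05 0 0 -.7; .25 -.076 .053 0 0 -.75", jaw=1)

```text
t: 2.17
tcp_pos: [0.4465, -0.3347, 0.1996]
tcp_rot: [0.821, 0.57, 0.001, -0.0]
force: [0.4, 0.2, 0.4]
gripper_width: 0.0853
```

```bash
python3 -c "
from h import *
step([.5855,-.204,.15],1.618)"
```

```text
pos [ 0.4465 -0.3347  0.1996] step [0.1709 0.0846 0.0498] [ 1.000e-04 -1.500e-03 -4.038e-01] t 2.17 F [0.4  0.21 0.44] M [0.002 0.022 0.001] w 0.0853
```

Emit:
apply_moves(steps=".03 .014 .01 0 0 -.08; .065 .03 .02 0 0 -.18; .1 .048 .03 0 0 -.28; .135 .066 .04 0 0 -.37; .16 .078 .047 0 0 -.4; .17 .084 .05 0 0 -.405; .17 .084 .05 0 0 -.405; .17 .084 .05 0 0 -.405")

```text
t: 2.83
tcp_pos: [0.5833, -0.2087, 0.1501]
tcp_rot: [0.692, 0.722, -0.001, -0.0]
force: [-0.5, 0.5, -0.3]
gripper_width: 0.0854
```

```bash
python3 -c "
from h import *
step([.5855,-.204,.042],1.618)
t=optics.capture('top');s=optics.capture('side')
crop(s,(330,220,110,130),'g1.png',4.5);crop(t,(330,150,120,90),'g2.png',5)"
```

```text
pos [ 0.5833 -0.2087  0.1501] step [0.0047 0.0025 0.1081] [-0.0009  0.0005 -0.006 ] t 2.83 F [-0.47  0.45 -0.34] M [-0.016 -0.002  0.001] w 0.0854
```

View pics/g1.png

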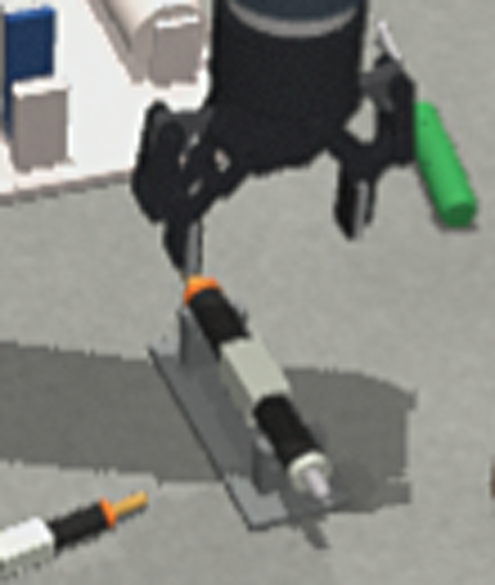

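The gripper hangs over the roller with its fingers straddling the grip. Descending now.

Emit:
apply_moves(steps=".001 .001 .02 0 0 -.003; .003 .002 .05 0 0 -.005; .004 .0025 .08 0 0 -.006; .004 .0025 .098 0 0 -.006; .004 .0025 .107 0 0 -.006; .004 .0025 .107 0 0 -.006; .004 .0025 .107 0 0 -.006")

```text
t: 3.52
tcp_pos: [0.5856, -0.2056, 0.0441]
tcp_rot: [0.691, 0.723, -0.0, 0.0]
force: [0.3, 0.3, 0.4]
gripper_width: 0.0855
```

```bash
python3 -c "
from h import *
step([.5855,-.204,.043],1.618)
t=optics.capture('top');s=optics.capture('side')
crop(s,(330,220,110,130),'g3.png',4.5)"
```

```text
pos [ 0.5856 -0.2056  0.0441] step [ 0.0016 -0.      0.0011] [ 0.0004  0.0005 -0.0018] t 3.52 F [0.33 0.28 0.42] M [-0.037 -0.026  0.018] w 0.0855
```

View pics/g3.png

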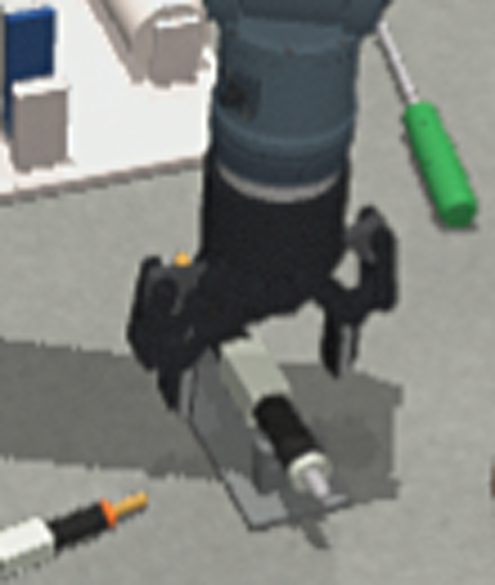

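The white grip lies between the fingers at crop (250,360), so I'll close.

Emit:
apply_moves(steps=".0015 0 .001 0 0 -.002; .0015 0 .001 0 0 -.002; .0015 0 .001 0 0 -.002; .0015 0 .001 0 0 -.002; .0015 0 .001 0 0 -.002; .0015 0 .001 0 0 -.002; .0015 0 .001 0 0 -.002; .0015 0 .001 0 0 -.002", jaw=-1, newtons=45)

```text
t: 4.28
tcp_pos: [0.5861, -0.2031, 0.0427]
tcp_rot: [0.69, 0.724, 0.0, 0.0]
force: [0.3, 0.7, 3.0]
gripper_width: 0.0228
```

```bash
python3 -c "
from h import *
step([.5855,-.204,.15],1.618)"
```

```text
pos [ 0.5861 -0.2031  0.0427] step [-0.0009 -0.0006 -0.1073] [0.0008 0.0003 0.0019] t 4.28 F [0.29 0.65 3.02] M [ 0.049  0.01  -0.015] w 0.0228
```

Emit:
apply_moves(steps="0 0 -.01 0 0 0; 0 0 -.03 0 0 0; 0 0 -.06 0 0 0; 0 0 -.09 0 0 0; 0 0 -.12 0 0 0; 0 0 -.145 0 0 0; 0 0 -.155 0 0 0; 0 0 -.155 0 0 0")

```text
t: 4.95
tcp_pos: [0.5872, -0.2038, 0.2003]
tcp_rot: [0.69, 0.724, 0.001, 0.003]
force: [0.6, -1.0, -2.4]
gripper_width: 0.0232
```

```bash
python3 -c "
from h import *
step([.5395,.125,.195],1.577)
s=optics.capture('side');cv2.imwrite('pics/l1.png',s['frame'][:,:,::-1])"
```

```text
pos [ 0.5872 -0.2038  0.2003] step [ 0.3307 -0.0316  0.0043] [0.0046 0.0025 0.0428] t 4.95 F [ 0.59 -0.99 -2.36] M [-0.107 -0.015  0.009] w 0.0232
```

View pics/l1.png

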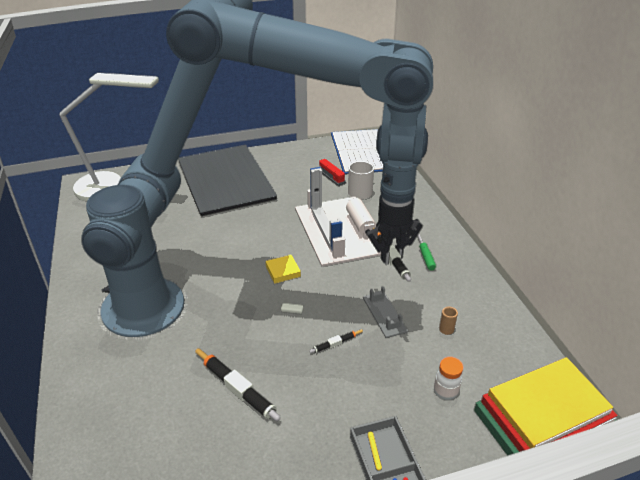

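Roller is in the gripper and the cradle is empty. The stand is now unobstructed at (340,215), so I'll move most of the way there and measure from this picture.

Emit:
apply_moves(steps=".02 -.002 0 .001 0 .005; .055 -.005 0 .003 0 .012; .09 -.009 .001 .004 .001 .02; .125 -.012 .002 .0045 .002 .027; .16 -.016 .003 .0045 .0025 .033; .195 -.02 .004 .0045 .0025 .04; .22 -.022 .004 .0045 .0025 .043; .23 -.023 .004 .0045 .0025 .043")

```text
t: 5.67
tcp_pos: [0.5485, 0.0291, 0.1903]
tcp_rot: [0.704, 0.71, -0.002, -0.005]
force: [0.2, 0.1, -2.4]
gripper_width: 0.0235
```

```bash
python3 -c "
from h import *
step([.5395,.125,.195],1.577)
im=cv2.imread('pics/l1.png')[155:275,290:400]
cv2.imwrite('pics/l2.png',cv2.resize(im,None,fx=5,fy=5,interpolation=2))"
```

```text
pos [0.5485 0.0291 0.1903] step [ 0.096  -0.0081 -0.0042] [-0.0107 -0.0041  0.0034] t 5.67 F [ 0.17  0.11 -2.37] M [-0.088 -0.03   0.022] w 0.0235
```

View pics/l2.png

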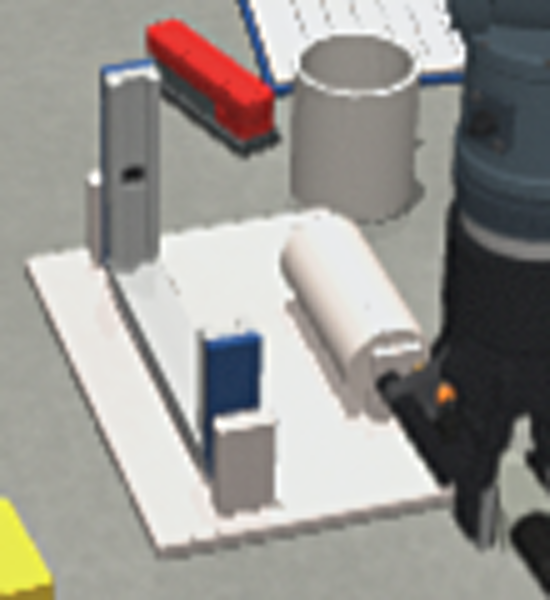

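Run:
```python
from h import *
s=optics.capture("side");t=optics.capture("top")
q=lambda u,v:(200+u/7-.43,150+v/7-.43)
r=lambda u,v:(290+u/5-.4,155+v/5-.4)
for n,a,b in(("short+x",(672,326),(260,333)),("short-x",(672,402),(205,341)),("tall+x",(72,290),(153,60)),("tall-x",(73,375),(103,67))):
    x,e=tri(t,q(*a),s,r(*b));print(n,x.round(4),round(e,4))
C=[atz(s,r(*c),.006)[:2] for c in((160,548),(28,260),(320,212))]
print(np.round(C,4).tolist()); d=C[1]-C[0];print(np.degrees(np.arctan2(d[1],d[0])),np.linalg.norm(d)); d=C[2]-C[1];print(np.degrees(np.arctan2(d[1],d[0])),np.linalg.norm(d))
print("recess on x=.539:",[ (lambda o,d:(o+d*(.539-o[0])/d[0]).round(4))(*ray(s,r(133,174)))])
print([atz(s,r(133,174),z).round(4) for z in (.09,.095,.1)])
```

```text
short+x [0.5533 0.0562 0.1151] 0.0013
short-x [0.523  0.0556 0.1166] 0.0022
tall+x [0.5552 0.2737 0.1605] 0.0002
tall-x [0.5237 0.2714 0.1622] 0.0002
[[0.4861, 0.0226], [0.4848, 0.312], [0.6771, 0.3122]]
90.24609106101354 0.28940315625721136
0.05774761321211448 0.19228427996215008
recess on x=.539: [array([0.539 , 0.2615, 0.0914])]
[array([0.5396, 0.2635, 0.09  ]), array([0.5375, 0.2561, 0.095 ]), array([0.5354, 0.2487, 0.1   ])]
```

Emit:
apply_moves(steps=".02 -.002 0 -.004 0 .001; .045 -.004 0 -.008 -.002 .002; .07 -.006 -.002 -.01 -.003 .003; .088 -.008 -.004 -.011 -.004 .003; .094 -.008 -.004 -.011 -.004 .003; .095 -.008 -.004 -.011 -.004 .003; .095 -.008 -.004 -.011 -.004 .003")

```text
t: 6.35
tcp_pos: [0.543, 0.1194, 0.1967]
tcp_rot: [0.706, 0.708, 0.001, 0.003]
force: [-0.0, 0.9, -3.1]
gripper_width: 0.0234
```

Run:
```python
from h import *
step([.5395,.125,.145],1.577)
s=optics.capture("side");t=optics.capture("top")
crop(s,(290,130,120,130),'m1.png',4.5);crop(t,(195,140,125,95),'m2.png',6)
step([.5395,.125,.145],1.577)
```

```text
pos [0.543  0.1194 0.1967] step [ 0.0058 -0.0037  0.0516] [ 0.0053  0.0029 -0.0039] t 6.35 F [-0.02  0.9  -3.13] M [-0.099  0.045  0.008] w 0.0234
pos [0.5431 0.119  0.1969] step [ 0.0061 -0.0039  0.0519] [ 0.0056  0.0026 -0.0049] t 6.45 F [ 0.44  0.42 -1.43] M [-0.035 -0.022  0.009] w 0.0232
```

View pics/m1.png

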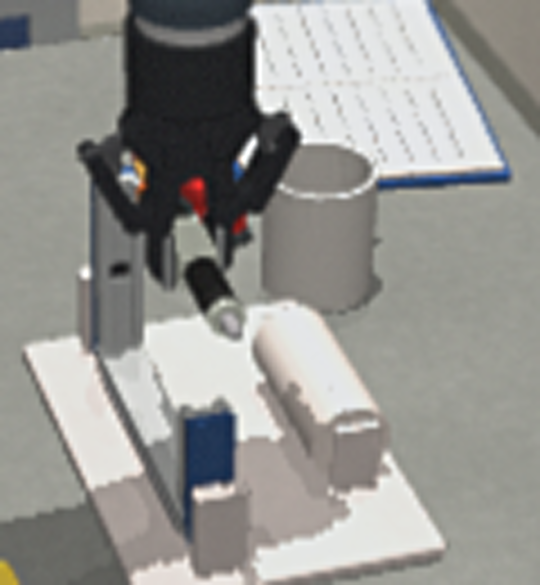

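View pics/m2.png

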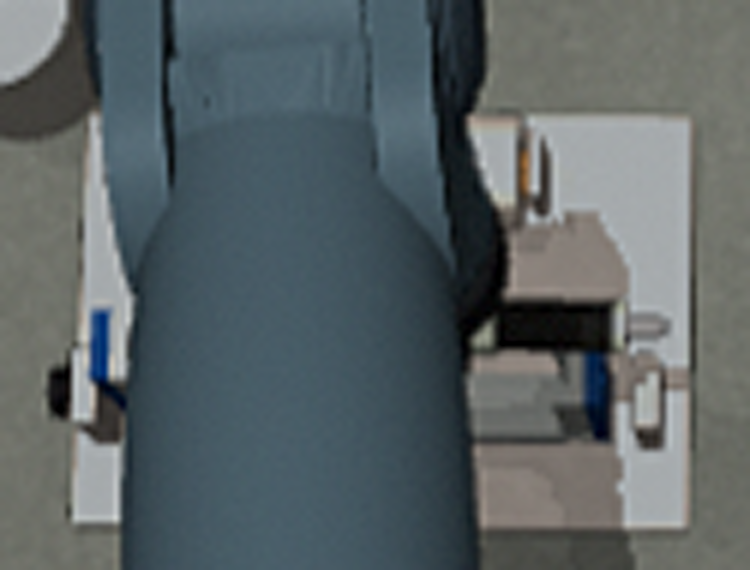

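Run:
```python
from h import *
s=optics.capture("side");t=optics.capture("top")
q=lambda u,v:(195+u/6-.43,140+v/6-.43)
r=lambda u,v:(290+u/4.5-.4,130+v/4.5-.4)
for n,a,b in(("pin",(668,326),(238,330)),("barrel end",(614,325),(222,306))):
    x,e=tri(t,q(*a),s,r(*b));print(n,x.round(4),round(e,4),atz(t,q(*a),.194).round(4),atz(s,r(*b),.194).round(4))
step([.539,.125,.145],1.575)
```

```text
pin [0.5432 0.0258 0.1963] 0.0005 [0.5442 0.0258 0.194 ] [0.5438 0.0289 0.194 ]
barrel end [0.5418 0.0482 0.1989] 0.0015 [0.5443 0.0482 0.194 ] [0.5425 0.055  0.194 ]
pos [0.5431 0.1192 0.1972] step [ 0.0059 -0.0045  0.0522] [ 0.0061  0.0022 -0.003 ] t 6.55 F [ 0.66  0.61 -2.87] M [-0.007 -0.027 -0.051] w 0.0235
```

Emit:
apply_moves(steps="0 -.002 0 .003 .001 -.001; .001 -.004 .005 .006 .002 -.003; .001 -.0045 .02 .006 .002 -.003; .001 -.0045 .035 .006 .002 -.003; .001 -.0045 .047 .006 .002 -.003; .001 -.0045 .052 .006 .002 -.003; .001 -.0045 .052 .006 .002 -.003; .001 -.0045 .052 .006 .002 -.003")

```text
t: 7.22
tcp_pos: [0.5386, 0.1213, 0.1455]
tcp_rot: [0.705, 0.709, 0.0, -0.0]
force: [1.3, 0.4, -2.8]
gripper_width: 0.0231
```

Run:
```python
from h import *
step([.539,.130,.145],1.575)
s=optics.capture("side");t=optics.capture("top")
crop(s,(290,130,120,130),'n1.png',4.5)
step([.539,.130,.145],1.575)
```

```text
pos [0.5386 0.1213 0.1455] step [0.0087 0.0004 0.0005] [-0.     -0.0003  0.0017] t 7.22 F [ 1.27  0.41 -2.79] M [-0.007 -0.045  0.041] w 0.0231
pos [0.5395 0.1214 0.1464] step [ 0.0086 -0.0004  0.0014] [ 0.002  -0.0005  0.0018] t 7.32 F [ 0.21 -0.27 -2.13] M [-0.071  0.025  0.013] w 0.024
```

View pics/n1.png

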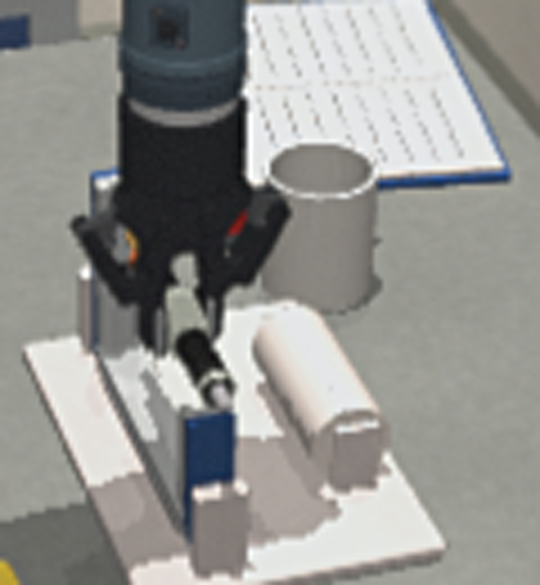

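```bash
cat >> h.py <<'E'
def avg(n=6):
    F=[];P=[];M=[]
    for i in range(n):
        optics.capture("side");o=bot.observe();F.append(o["force"]);P.append(o["tcp_pos"]);M.append(o["wrist_torque"])
    q=R.from_quat(o["tcp_rot"]).as_matrix()
    print("t",round(o["t"],2),"P",np.mean(P,0).round(4),"F",np.mean(F,0).round(2),"+-",(np.std(F,0)/n**.5).round(2),"M",np.mean(M,0).round(3),"yaw",np.arctan2(q[1,0],q[0,0]).round(4),"tilt",q[:2,2].round(4),"w",round(o["gripper_width"],4))
E
python3 -c "
from h import *
avg(8)"
```

```text
t 7.72 P [0.5393 0.1214 0.1461] F [-0.04  0.45 -2.59] +- [0.08 0.15 0.2 ] M [-0.061 -0.     0.004] yaw 1.5768 tilt [0.0007 0.0003] w 0.0233
```

Emit:
apply_moves(steps=".003 0 .001 0 0 0; .006 0 .001 0 0 0; .009 0 .001 0 0 0; .012 0 .001 0 0 0; .015 0 .001 0 0 0; .015 0 .001 0 0 0; .015 0 .001 0 0 0")

```text
t: 8.3
tcp_pos: [0.5387, 0.1366, 0.1445]
tcp_rot: [0.705, 0.709, 0.0, 0.0]
force: [0.4, 0.9, -2.0]
gripper_width: 0.0229
```

```bash
python3 -c "
from h import *
avg(8)"
```

```text
t 8.7 P [0.5387 0.1363 0.1445] F [-0.04 -0.01 -2.45] +- [0.18 0.17 0.13] M [-0.068  0.003 -0.013] yaw 1.5766 tilt [0.0005 0.0003] w 0.0236
```

Emit:
apply_moves(steps=".003 0 0 0 0 0; .006 0 0 0 0 0; .008 0 0 0 0 0; .008 0 0 0 0 0; .008 0 0 0 0 0")

```text
t: 9.12
tcp_pos: [0.5386, 0.1446, 0.1445]
tcp_rot: [0.705, 0.709, 0.0, 0.0]
force: [-0.7, -0.1, -2.4]
gripper_width: 0.0231
```

```bash
python3 -c "
from h import *
avg(6)"
```

```text
t 9.42 P [0.5387 0.1444 0.1445] F [-0.19  0.05 -2.55] +- [0.23 0.14 0.16] M [-0.067  0.019  0.019] yaw 1.5767 tilt [0.0004 0.0003] w 0.0234
```

Emit:
apply_moves(steps=".002 0 0 0 0 0; .004 0 0 0 0 0; .005 0 0 0 0 0; .005 0 0 0 0 0")

```text
t: 9.75
tcp_pos: [0.5387, 0.1493, 0.1446]
tcp_rot: [0.705, 0.709, 0.0, 0.0]
force: [-0.4, -1.6, -2.4]
gripper_width: 0.0236
```

```bash
python3 -c "
from h import *
avg(6)"
```

```text
t 10.05 P [0.5387 0.1493 0.1445] F [ 0.3  -1.36 -2.43] +- [0.24 0.17 0.23] M [-0.329 -0.031 -0.022] yaw 1.5767 tilt [0.0004 0.0001] w 0.0233
```

Emit:
apply_moves(steps=".002 0 0 0 0 0; .004 0 0 0 0 0; .006 0 0 0 0 0; .008 0 0 0 0 0; .01 0 0 0 0 0; .01 0 0 0 0 0; .01 0 0 0 0 0")

```text
t: 10.63
tcp_pos: [0.5386, 0.1593, 0.1445]
tcp_rot: [0.705, 0.709, 0.0, 0.0]
force: [1.0, -4.7, -3.0]
gripper_width: 0.0233
```

```bash
python3 -c "
from h import *
avg(6)"
```

```text
t 10.93 P [0.5386 0.1593 0.1445] F [ 0.4  -4.77 -2.27] +- [0.16 0.21 0.18] M [-0.865 -0.076 -0.048] yaw 1.5767 tilt [0.0005 0.0002] w 0.0234
```

Emit:
apply_moves(steps=".0015 0 0 0 0 0; .003 0 0 0 0 0; .0045 0 0 0 0 0; .006 0 0 0 0 0; .0075 0 0 0 0 0; .009 0 0 0 0 0; .0095 0 0 0 0 0; .0095 0 0 0 0 0")

```text
t: 11.6
tcp_pos: [0.5386, 0.1681, 0.1445]
tcp_rot: [0.705, 0.709, -0.0, 0.001]
force: [0.3, -7.1, -1.5]
gripper_width: 0.0231
```

```bash
python3 -c "
from h import *
avg(6)
s=optics.capture('side');crop(s,(290,130,120,130),'o1.png',4.5)
"
```

```text
t 11.9 P [0.5385 0.168  0.1445] F [ 0.57 -7.08 -1.67] +- [0.14 0.08 0.21] M [-1.281 -0.069 -0.033] yaw 1.5762 tilt [ 0.0004 -0.0016] w 0.0233
```

View pics/o1.png

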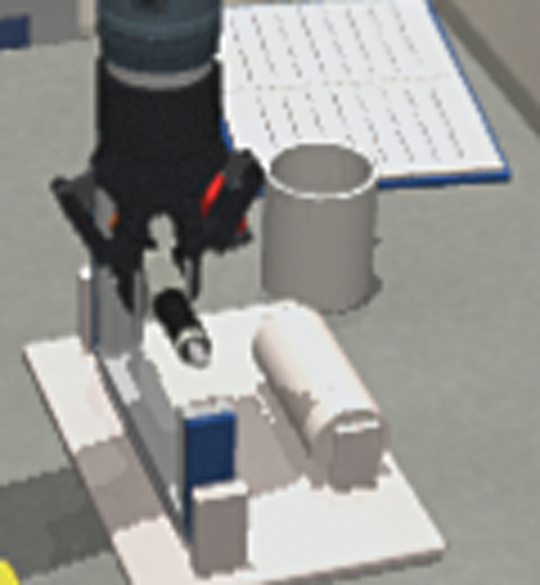

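Emit:
apply_moves(steps=".0007 .0007 0 0 0 0; .0014 .0015 0 0 0 0; .0015 .002 0 0 0 0; .0015 .002 0 0 0 0")

```text
t: 12.28
tcp_pos: [0.5393, 0.1694, 0.1442]
tcp_rot: [0.705, 0.709, -0.001, -0.0]
force: [-1.6, -8.3, -1.0]
gripper_width: 0.0235
```

```bash
python3 -c "
from h import *
avg(8)"
```

```text
t 12.68 P [0.5393 0.1694 0.1441] F [-2.15 -7.24 -1.22] +- [0.19 0.07 0.18] M [-1.314  0.342  0.164] yaw 1.5768 tilt [-0.0018 -0.0019] w 0.0232
```

Emit:
apply_moves(steps="0 -.001 0 0 0 0; 0 -.002 0 0 0 0; 0 -.003 0 0 0 0; 0 -.004 0 0 0 0; 0 -.004 0 0 0 0")

```text
t: 13.1
tcp_pos: [0.5374, 0.1692, 0.1447]
tcp_rot: [0.705, 0.709, 0.0, 0.002]
force: [2.2, -6.9, -2.8]
gripper_width: 0.0236
```

```bash
python3 -c "
from h import *
avg(6)"
```

```text
t 13.4 P [0.5373 0.1693 0.1447] F [ 1.71 -7.33 -2.79] +- [0.11 0.2  0.24] M [-1.415 -0.385 -0.197] yaw 1.5755 tilt [ 0.002 -0.002] w 0.0234
```

Emit:
apply_moves(steps="0 -.001 0 0 0 0; 0 -.002 0 0 0 0; 0 -.002 0 0 0 0")

```text
t: 13.65
tcp_pos: [0.5356, 0.1693, 0.1449]
tcp_rot: [0.705, 0.709, 0.0, 0.002]
force: [1.9, -7.0, -2.6]
gripper_width: 0.0233
```

```bash
python3 -c "
from h import *
avg(6)"
```

```text
t 13.95 P [0.5354 0.1693 0.1448] F [ 1.97 -7.43 -2.41] +- [0.26 0.21 0.1 ] M [-1.413 -0.387 -0.174] yaw 1.5755 tilt [ 0.0023 -0.0019] w 0.0235
```

Emit:
apply_moves(steps="0 -.001 0 0 0 0; 0 -.0015 0 0 0 0; 0 -.0015 0 0 0 0")

```text
t: 14.2
tcp_pos: [0.5349, 0.1692, 0.1451]
tcp_rot: [0.706, 0.709, 0.001, 0.002]
force: [4.4, -7.1, -3.3]
gripper_width: 0.0233
```

```bash
python3 -c "
from h import *
avg(6)"
```

```text
t 14.5 P [0.5349 0.1692 0.145 ] F [ 4.44 -7.34 -2.92] +- [0.17 0.22 0.2 ] M [-1.502 -0.786 -0.371] yaw 1.5748 tilt [ 0.0041 -0.0021] w 0.0233
```

The −x channel wall is at TCP x ≈ 0.535, so the channel centre is at about 0.538. I'll centre on that and go down.

Emit:
apply_moves(steps="0 .0015 0 0 0 0; 0 .003 0 0 0 0; 0 .0045 0 0 0 0; 0 .0054 .001 0 0 0; 0 .0054 .004 0 0 0; 0 .0054 .007 0 0 0; 0 .0054 .01 0 0 0; 0 .0054 .01 0 0 0")

```text
t: 15.17
tcp_pos: [0.5387, 0.1694, 0.1345]
tcp_rot: [0.705, 0.709, -0.0, 0.001]
force: [1.1, -7.3, -3.5]
gripper_width: 0.0236
```

```bash
python3 -c "
from h import *
avg(6)"
```

```text
t 15.47 P [0.5387 0.1692 0.1343] F [ 1.64 -7.36 -3.97] +- [0.13 0.27 0.17] M [-1.536 -0.319 -0.152] yaw 1.5757 tilt [ 0.0008 -0.0025] w 0.0233
```

Emit:
apply_moves(steps="0 0 .002 0 0 0; 0 0 .004 0 0 0; 0 0 .006 0 0 0; 0 0 .008 0 0 0; 0 0 .01 0 0 0; 0 0 .012 0 0 0; 0 0 .012 0 0 0")

```text
t: 16.05
tcp_pos: [0.5388, 0.1695, 0.1227]
tcp_rot: [0.705, 0.709, -0.0, 0.001]
force: [0.8, -8.1, -2.1]
gripper_width: 0.0236
```

```bash
python3 -c "
from h import *
avg(6)
s=optics.capture('side');crop(s,(290,130,120,130),'p1.png',4.5)
"
```

```text
t 16.35 P [0.5388 0.1693 0.1226] F [ 1.39 -7.18 -2.46] +- [0.12 0.11 0.22] M [-1.419 -0.242 -0.124] yaw 1.5757 tilt [ 0.0011 -0.002 ] w 0.0237
```

View pics/p1.png

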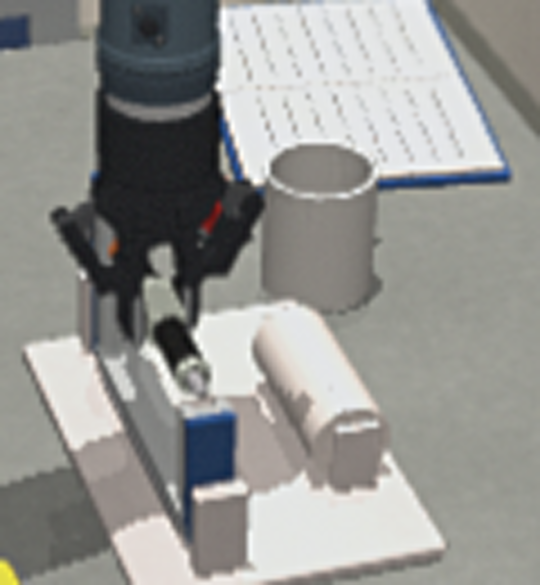

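Run:
```python
from h import *
s=optics.capture("side");t=optics.capture("top")
r=lambda u,v:(290+u/4.5-.4,130+v/4.5-.4)
print(atz(s,r(198,378),.120),atz(s,r(187,357),.120))
# predicted outline of the pin tip & short post top centre, post centre x
for X in([.539,.0763,.12],[.539,.094,.12],[.539,.056,.115],[.5245,.056,.115],[.5535,.056,.115]):
    u=proj(s,[X])[0]; print(X,((u-[290,130]+.4)*4.5).round(0))
crop(s,(315,195,40,45),'p2.png',13);crop(t,(200,150,115,85),'p3.png',6.9)
```

```text
[0.53959583 0.08937286 0.12      ] [0.53970116 0.11250719 0.12      ]
[0.539, 0.0763, 0.12] [203. 390.]
[0.539, 0.094, 0.12] [195. 374.]
[0.539, 0.056, 0.115] [213. 416.]
[0.5245, 0.056, 0.115] [190. 420.]
[0.5535, 0.056, 0.115] [237. 412.]
```

View pics/p2.png

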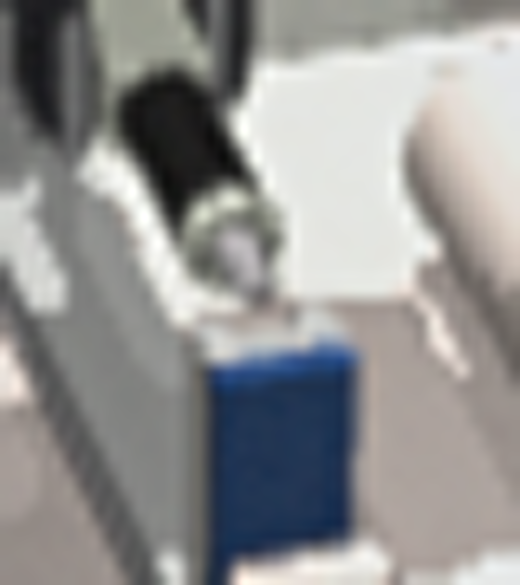

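View pics/p3.png

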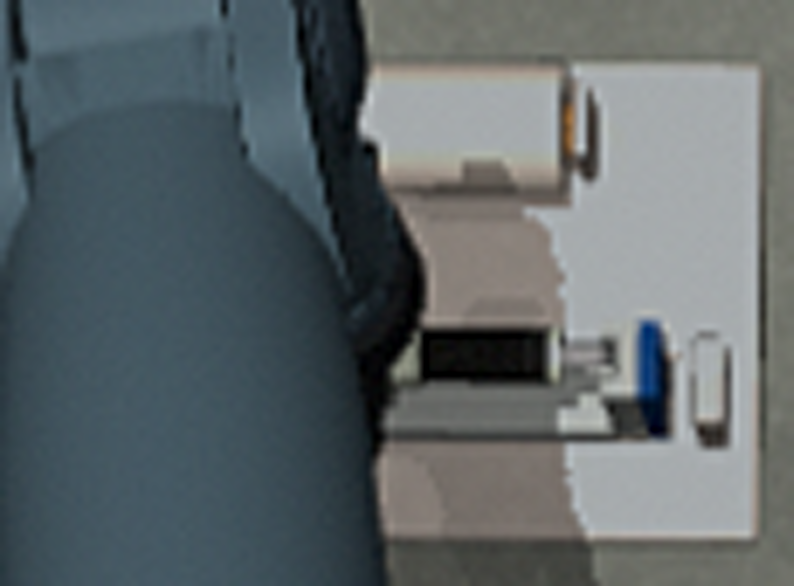

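Run:
```python
from h import *
t=optics.capture("top");s=optics.capture("side")
q=lambda u,v:(200+(u+.5)/6.9-.5,150+(v+.5)/6.9-.5)
for c in((590,352),(545,353),(430,353)): print(c,atz(t,q(*c),.12).round(4))
for c in((650,320),(650,396),(625,322),(625,396)): print(c,atz(t,q(*c),.115).round(4))
crop(t,(270,190,40,30),'p4.png',18)
avg(3)
```

```text
(590, 352) [0.5413 0.083  0.12  ]
(545, 353) [0.5407 0.1001 0.12  ]
(430, 353) [0.54   0.1439 0.12  ]
(650, 320) [0.5551 0.0608 0.115 ]
(650, 396) [0.5256 0.06   0.115 ]
(625, 322) [0.5542 0.0703 0.115 ]
(625, 396) [0.5254 0.0696 0.115 ]
t 16.75 P [0.5388 0.1693 0.1226] F [ 1.37 -7.07 -2.09] +- [0.33 0.24 0.09] M [-1.4   -0.197 -0.097] yaw 1.5758 tilt [ 0.0011 -0.0021] w 0.0234
```

View pics/p4.png

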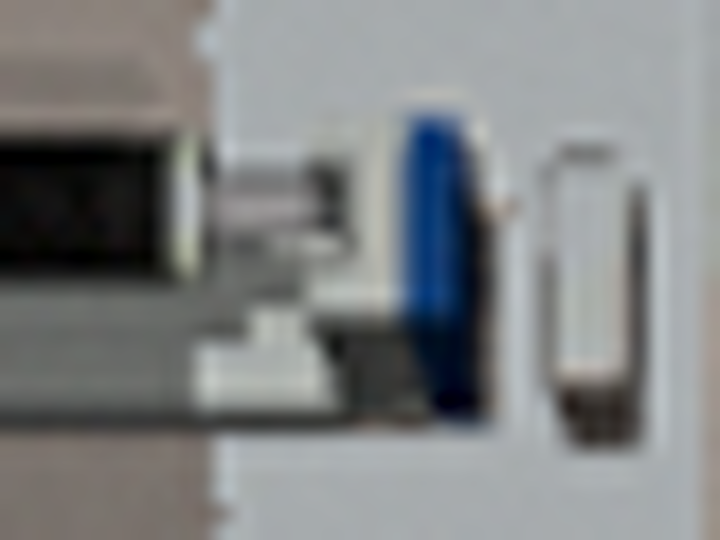

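Emit:
apply_moves(steps="0 0 0 0 0 .005; 0 0 0 0 0 .01; 0 0 0 0 0 .014; 0 0 0 0 0 .014")

```text
t: 17.08
tcp_pos: [0.5379, 0.1694, 0.1223]
tcp_rot: [0.71, 0.704, -0.001, 0.0]
force: [-0.9, -7.4, -0.6]
gripper_width: 0.0233
```

```bash
python3 -c "
from h import *
avg(6)"
```

```text
t 17.38 P [0.5379 0.1694 0.1224] F [-0.5  -7.46 -1.37] +- [0.15 0.22 0.15] M [-1.307  0.109  0.04 ] yaw 1.5624 tilt [-0.0006 -0.0019] w 0.0235
```

Emit:
apply_moves(steps="0 0 .0015 0 0 0; 0 0 .003 0 0 0; 0 0 .0045 0 0 0; 0 0 .006 0 0 0; 0 0 .007 0 0 0; 0 0 .007 0 0 0")

```text
t: 17.88
tcp_pos: [0.5387, 0.1695, 0.1158]
tcp_rot: [0.71, 0.704, -0.0, 0.001]
force: [0.2, -7.0, -1.1]
gripper_width: 0.0236
```

```bash
python3 -c "
from h import *
avg(6)
t=optics.capture('top');crop(t,(270,190,40,30),'p5.png',18)"
```

```text
t 18.18 P [0.5387 0.1695 0.1158] F [ 0.76 -7.42 -0.9 ] +- [0.15 0.28 0.13] M [-1.305 -0.099 -0.041] yaw 1.5621 tilt [ 0.001  -0.0016] w 0.0236
```

View pics/p5.png

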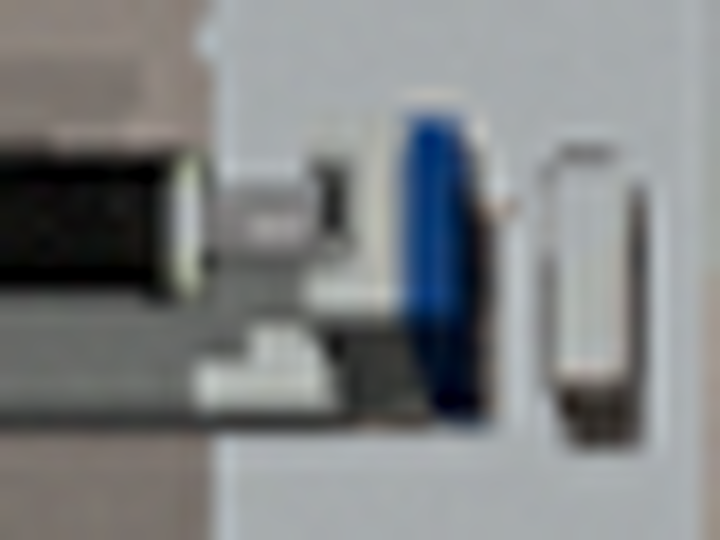

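Emit:
apply_moves(steps="0 0 .001 0 0 0; 0 0 .002 0 0 0; 0 0 .003 0 0 0; 0 0 .004 0 0 0; 0 0 .004 0 0 0")

```text
t: 18.65
tcp_pos: [0.5388, 0.1695, 0.1119]
tcp_rot: [0.71, 0.704, 0.0, 0.001]
force: [-0.7, -7.7, -0.4]
gripper_width: 0.0235
```

```bash
python3 -c "
from h import *
avg(4)"
```

```text
t 18.85 P [0.5388 0.1695 0.1118] F [ 0.11 -7.71 -0.92] +- [0.22 0.14 0.14] M [-1.299 -0.117 -0.083] yaw 1.562 tilt [ 0.0013 -0.0016] w 0.0234
```

Emit:
apply_moves(steps="0 0 .001 0 0 0; 0 0 .002 0 0 0; 0 0 .003 0 0 0; 0 0 .003 0 0 0")

```text
t: 19.18
tcp_pos: [0.5389, 0.1696, 0.1089]
tcp_rot: [0.71, 0.704, 0.0, 0.001]
force: [-0.0, -8.0, -1.0]
gripper_width: 0.0234
```

```bash
python3 -c "
from h import *
avg(4)"
```

```text
t 19.38 P [0.5388 0.1695 0.1089] F [ 0.85 -7.81 -1.25] +- [0.19 0.21 0.16] M [-1.284 -0.118 -0.085] yaw 1.562 tilt [ 0.0013 -0.0016] w 0.0237
```

Emit:
apply_moves(steps="0 0 .001 0 0 0; 0 0 .002 0 0 0; 0 0 .003 0 0 0; 0 0 .003 0 0 0")

```text
t: 19.72
tcp_pos: [0.5388, 0.1695, 0.1058]
tcp_rot: [0.71, 0.704, -0.0, 0.001]
force: [1.1, -7.3, -1.2]
gripper_width: 0.0233
```

```bash
python3 -c "
from h import *
avg(4)"
```

```text
t 19.92 P [0.5388 0.1694 0.1057] F [ 1.38 -7.91 -1.26] +- [0.17 0.25 0.24] M [-1.342 -0.161 -0.084] yaw 1.5619 tilt [ 0.0012 -0.0018] w 0.0234
```

Emit:
apply_moves(steps="0 0 .001 0 0 0; 0 0 .002 0 0 0; 0 0 .003 0 0 0; 0 0 .003 0 0 0")

```text
t: 20.25
tcp_pos: [0.5375, 0.1699, 0.1014]
tcp_rot: [0.71, 0.704, -0.001, -0.0]
force: [-0.4, -2.8, -8.0]
gripper_width: 0.0232
```

```bash
python3 -c "
from h import *
avg(4)"
```

```text
t 20.45 P [0.5375 0.1698 0.1016] F [ 0.13 -4.99 -8.15] +- [0.26 0.42 0.44] M [-1.473 -0.05  -0.032] yaw 1.5628 tilt [-0.0016 -0.0014] w 0.0235
```

Emit:
apply_moves(steps="0 0 .001 0 0 0; 0 0 .002 0 0 0; 0 0 .002 0 0 0")

```text
t: 20.7
tcp_pos: [0.5378, 0.1703, 0.1005]
tcp_rot: [0.71, 0.704, -0.0, -0.0]
force: [-2.4, -5.3, -2.6]
gripper_width: 0.0236
```

```bash
python3 -c "
from h import *
avg(4)"
```

```text
t 20.9 P [0.5378 0.1703 0.1006] F [-1.12 -5.12 -4.13] +- [0.19 0.11 0.2 ] M [-1.091  0.221  0.099] yaw 1.5632 tilt [-0.0007  0.    ] w 0.0237
```

The nose has dropped in: Fy fell from 7.5 to 5.1 N. Next I'll centre in height, then ease back in −y so that the pin enters the short post's recess.

Emit:
apply_moves(steps="0 0 .001 0 0 0; 0 0 .002 0 0 0; 0 0 .002 0 0 0")

```text
t: 21.15
tcp_pos: [0.5384, 0.1705, 0.099]
tcp_rot: [0.71, 0.704, 0.001, -0.0]
force: [-0.6, -5.6, -2.5]
gripper_width: 0.0236
```

```bash
python3 -c "
from h import *
avg(6)"
```

```text
t 21.45 P [0.5385 0.1705 0.0991] F [-0.6  -5.29 -1.89] +- [0.1  0.15 0.13] M [-0.983  0.123  0.044] yaw 1.5631 tilt [0.0007 0.0005] w 0.0232
```

Emit:
apply_moves(steps="-.001 0 0 0 0 0; -.002 0 0 0 0 0; -.003 0 0 0 0 0; -.004 0 0 0 0 0; -.005 0 0 0 0 0; -.005 0 0 0 0 0")

```text
t: 21.95
tcp_pos: [0.5386, 0.1654, 0.0987]
tcp_rot: [0.71, 0.704, 0.001, 0.0]
force: [-1.0, -3.9, -0.8]
gripper_width: 0.0233
```

```bash
python3 -c "
from h import *
avg(6)"
```

```text
t 22.25 P [0.5386 0.1654 0.0986] F [-0.39 -3.78 -1.29] +- [0.21 0.11 0.21] M [-0.641  0.087  0.048] yaw 1.5627 tilt [0.0008 0.0004] w 0.0232
```

Emit:
apply_moves(steps="-.001 0 0 0 0 0; -.002 0 0 0 0 0; -.003 0 0 0 0 0; -.004 0 0 0 0 0; -.005 0 0 0 0 0; -.005 0 0 0 0 0")

```text
t: 22.75
tcp_pos: [0.5384, 0.1603, 0.0985]
tcp_rot: [0.71, 0.704, 0.0, 0.0]
force: [0.3, -2.6, -1.9]
gripper_width: 0.0235
```

```bash
python3 -c "
from h import *
avg(6)
s=optics.capture('side');crop(s,(290,130,120,130),'r1.png',4.5);t=optics.capture('top');crop(t,(270,190,40,30),'r2.png',18)"
```

```text
t 23.05 P [0.5384 0.1604 0.0985] F [-0.08 -2.54 -2.  ] +- [0.17 0.11 0.21] M [-0.444 -0.03   0.009] yaw 1.5627 tilt [0.0006 0.0003] w 0.0232
```

View pics/r2.png

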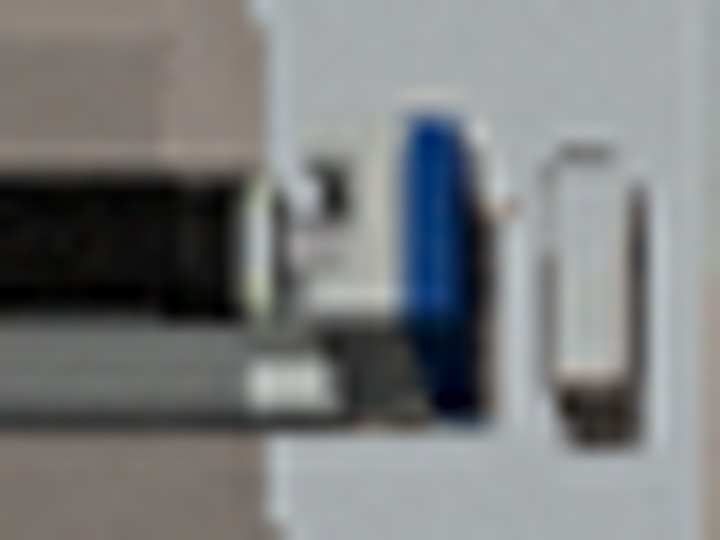

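Emit:
apply_moves(steps="-.001 0 0 0 0 0; -.0015 0 0 0 0 0; -.002 0 0 0 0 0; -.002 0 0 0 0 0")

```text
t: 23.48
tcp_pos: [0.5384, 0.1587, 0.0986]
tcp_rot: [0.71, 0.704, 0.001, -0.0]
force: [0.2, -0.7, -2.6]
gripper_width: 0.0239
```

```bash
python3 -c "
from h import *
avg(6)"
```

```text
t 23.78 P [0.5384 0.1586 0.0985] F [ 0.45 -0.15 -2.51] +- [0.13 0.2  0.3 ] M [-0.035 -0.045 -0.031] yaw 1.5629 tilt [0.0005 0.0008] w 0.0235
```

View pics/r1.png

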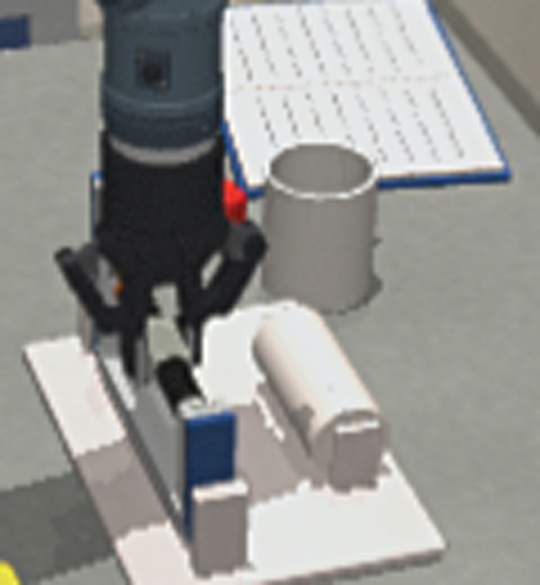

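Fy has gone from −2.5 to −0.15 N, so the pin is on its recess bottom and the roller spans both posts. I'll lower it until the recess floors carry the weight.

Emit:
apply_moves(steps="0 0 .0005 0 0 0; 0 0 .001 0 0 0; 0 0 .0015 0 0 0; 0 0 .0015 0 0 0")

```text
t: 24.12
tcp_pos: [0.5384, 0.1586, 0.097]
tcp_rot: [0.71, 0.704, 0.0, 0.0]
force: [-0.1, 0.5, -2.5]
gripper_width: 0.0233
```

```bash
python3 -c "
from h import *
avg(6)"
```

```text
t 24.42 P [0.5384 0.1586 0.097 ] F [ 0.47  1.21 -2.31] +- [0.07 0.16 0.1 ] M [ 0.122 -0.094 -0.001] yaw 1.5629 tilt [0.0006 0.0007] w 0.0235
```

Emit:
apply_moves(steps="0 0 .0005 0 0 0; 0 0 .001 0 0 0; 0 0 .001 0 0 0")

```text
t: 24.67
tcp_pos: [0.5384, 0.1585, 0.096]
tcp_rot: [0.71, 0.704, 0.0, 0.0]
force: [-0.1, 0.3, -1.3]
gripper_width: 0.0233
```

```bash
python3 -c "
from h import *
avg(6)"
```

```text
t 24.97 P [0.5384 0.1585 0.096 ] F [ 0.39  1.41 -2.01] +- [0.23 0.19 0.09] M [ 0.228 -0.098 -0.011] yaw 1.5628 tilt [0.0005 0.0005] w 0.0234
```

Emit:
apply_moves(steps=".0002 0 .0005 0 0 0; .0003 0 .001 0 0 0; .0003 0 .001 0 0 0")

```text
t: 25.22
tcp_pos: [0.5384, 0.1586, 0.095]
tcp_rot: [0.71, 0.704, 0.0, 0.0]
force: [1.8, 1.3, -1.2]
gripper_width: 0.0235
```

```bash
python3 -c "
from h import *
avg(6)"
```

```text
t 25.52 P [0.5383 0.1586 0.095 ] F [ 0.61  0.17 -1.22] +- [0.21 0.19 0.25] M [ 0.129 -0.076 -0.01 ] yaw 1.5626 tilt [0.0004 0.0002] w 0.0233
```

Emit:
apply_moves(steps="0 0 .0006 0 0 0; 0 0 .0006 0 0 0; 0 0 .0006 0 0 0; 0 0 .0006 0 0 0; 0 0 .0006 0 0 0; 0 0 .0006 0 0 0; 0 0 .0006 0 0 0; 0 0 .0006 0 0 0", jaw=0.2, newtons=20)

```text
t: 26.18
tcp_pos: [0.5384, 0.1587, 0.0944]
tcp_rot: [0.71, 0.704, 0.0, 0.0]
force: [-0.2, -1.0, -0.0]
gripper_width: 0.0512
```

```bash
python3 -c "
from h import *
avg(4)
s=optics.capture('side');crop(s,(290,130,120,130),'u1.png',4.5)"
```

```text
t 26.38 P [0.5384 0.1587 0.0944] F [0.21 0.28 0.01] +- [0.29 0.25 0.12] M [ 0.016  0.009 -0.004] yaw 1.5628 tilt [0.0005 0.0003] w 0.0511
```

View pics/u1.png

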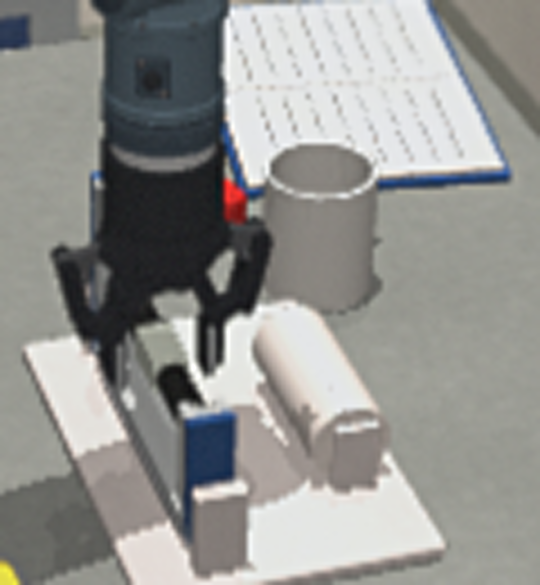

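Released: the forces are near zero and the roller is still held between the posts. I'll withdraw straight up and then away.

Emit:
apply_moves(steps="0 0 -.01 0 0 0; 0 0 -.03 0 0 0; 0 0 -.055 0 0 0; 0 0 -.085 0 0 0; 0 0 -.115 0 0 0; 0 0 -.14 0 0 0; 0 0 -.15 0 0 0; 0 0 -.15 0 0 0")

```text
t: 27.1
tcp_pos: [0.5401, 0.159, 0.248]
tcp_rot: [0.71, 0.704, 0.003, 0.002]
force: [-0.0, -0.6, -0.1]
gripper_width: 0.0512
```

Emit:
apply_moves(steps="-.03 0 0 0 0 0; -.065 0 0 0 0 0; -.1 0 0 0 0 0; -.135 0 0 0 0 0; -.17 0 0 0 0 0; -.2 0 0 0 0 0; -.22 0 0 0 0 0; -.22 0 0 0 0 0")

```text
t: 27.77
tcp_pos: [0.5355, -0.0649, 0.2423]
tcp_rot: [0.712, 0.702, -0.001, -0.001]
force: [0.0, -0.8, 0.0]
gripper_width: 0.0512
```

```bash
python3 -c "
from h import *
s=optics.capture('side');crop(s,(290,155,110,115),'v1.png',5);t=optics.capture('top');crop(t,(200,150,114,85),'v2.png',7);cv2.imwrite('pics/v3.png',s['frame'][:,:,::-1])
for tg in ('roller_band','roller_pin','roller_mid'):
  for p in(s,t): print(tg,[(np.round(d['uv'],1).tolist(),round(d['confidence'],2)) for d in models.landmark_of(p,tg)][:4])
m=np.array([.5384,.1586,.092]);print(proj(s,[m,m+[0,.072,0],m-[0,.093,0]]).round(1).tolist(),proj(t,[m,m+[0,.072,0],m-[0,.093,0]]).round(1).tolist())
step([0,0,0])"
```

```text
roller_band [([209.6, 361.8], 0.85), ([317.1, 192.5], 0.68), ([352.0, 333.7], 0.62)]
roller_band [([406.6, 355.4], 0.91), ([406.8, 226.3], 0.78), ([232.1, 203.3], 0.67)]
roller_pin [([337.0, 229.1], 0.83), ([275.8, 416.2], 0.67), ([309.2, 345.6], 0.64), ([327.3, 233.1], 0.38)]
roller_pin [([480.3, 313.5], 0.88), ([412.0, 271.4], 0.81), ([293.8, 206.1], 0.64)]
roller_mid [([235.2, 382.6], 0.95), ([336.4, 341.9], 0.81), ([323.3, 210.4], 0.67)]
roller_mid [([259.3, 204.2], 0.95), ([410.7, 247.6], 0.74), ([433.1, 335.9], 0.66), ([480.9, 180.2], 0.64)]
[[325.9, 208.2], [318.9, 194.8], [335.6, 226.9]] [[257.6, 203.3], [230.8, 202.9], [292.3, 203.8]]
pos [ 0.5365 -0.0603  0.2442] step [ 0.0568 -0.5369  0.2441] [0. 0. 0.] t 28.17 F [-0.52 -0.35 -0.49] M [-0.009 -0.001 -0.023] w 0.0509
```

View pics/v1.png

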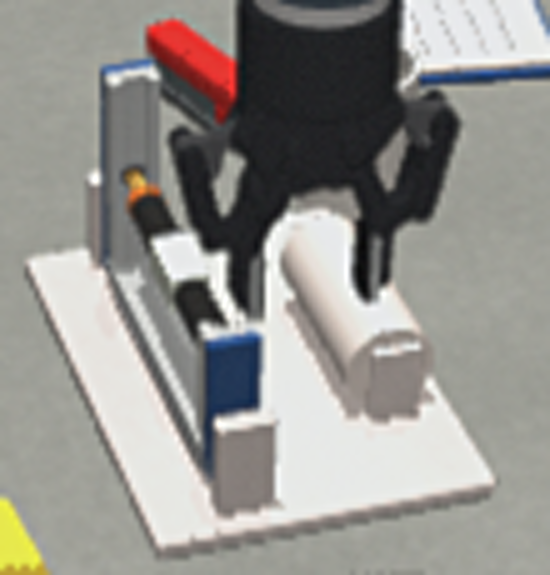

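View pics/v2.png

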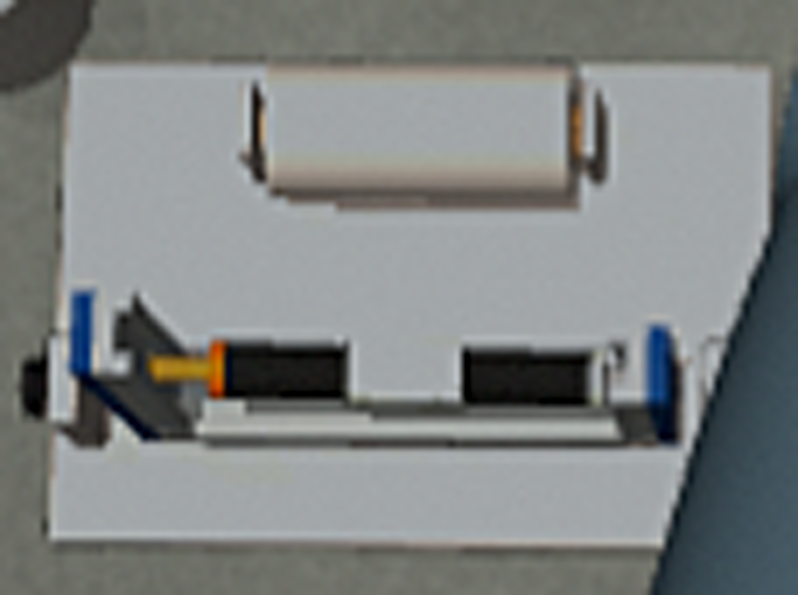

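View pics/v3.png

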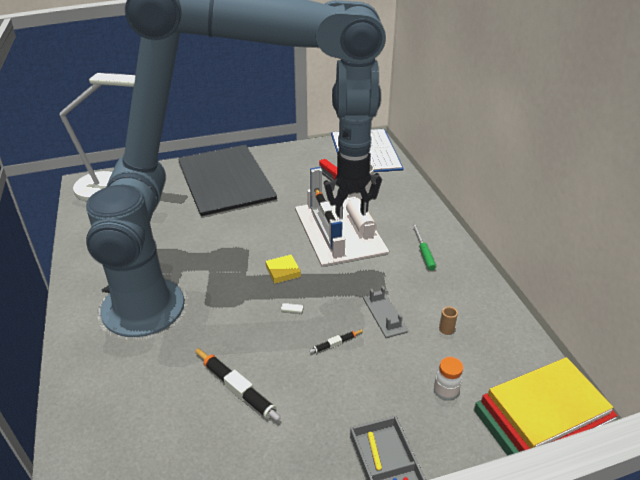

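Side crop: the brass nose goes into the tall post's recess at (130,178), and the pin end sits level inside the short post at (215,320). In the top crop the roller lies centred between the posts, from (150,368) to (600,372). The other objects are where they were. Handing in.

```bash
python3 -c "
from h import *
print(bot.close_job())"
```

```text
the job is handed in; nothing more can be done
None
```

The roller is refitted in the dispenser and was handed in at about t = 28 s, with both ends in the posts' recesses as far as my checks show.

**What I did:**
- I took the middle-sized roller from the grey cradle and pushed its plunger about 21.5 mm in against the tall post. The averaged spring force peaked at about 7.9 N.
- I lowered it in the channel until the nose dropped into the recess, where the force fell from about 7.5 to 5.1 N.
- I then eased it back about 12 mm until the pin reached the bottom of the short post's recess, let the posts take its weight, opened the gripper and withdrew.

**Last checks:**
- **Forces:** they were near zero after I let go.
- **Position:** both cameras show the roller level between the posts, with the nose in the tall recess. The network's points agree with the predicted seat within about 2–3 px. The pin itself is hidden behind the short post, so its seating rests on the force and position readings.
- **Yoke:** by feel it sits about 9 mm towards the short post and within about 2 mm of nominal height.
- **Bystanders:** the loose things I could see look unmoved, judged by eye only.

**What disagreed:**
- The roller sat about 1° askew in the grip, so I turned the wrist about 0.8° before the pin entered the short post's channel.
- The vertical force briefly reached about 8 N (5–6 N above the roller's own weight) as the nose snapped in under the recess's upper edge.
- While I felt for the channel, the sideways force reached about 4.4 N at its wall.

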